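Set the iris of the bench light and put the culture dish on it

ROBOT

A 7-joint arm with a two-finger parallel gripper is mounted at the origin on a cart in front of the work surface, level with it; the furniture and walls round the work are solid. World frame = base frame: x ahead of the robot, y to its left, z up, the work surface at z = 0. Lengths are in m, angles in rad, forces in N, time in s.
With the tool pointing down it reaches from about 0.425 to 0.975 m from the base axis. Payload 16.7 kg.
Tool frame: the origin (TCP) lies midway between the tips of the shut fingers; the grasp point (between the pads) lies 19 mm behind it (tcp_to_grasp is the z of the grasp point in the tool frame, in m); z points along the fingers, x is the direction in which the jaws open and shut, and the axes are right-handed (so a half turn about z gives the same grasp; the last joint's range is limited). The gripper opens to 85 mm and grips with 20 to 120 N. Pads are 22 mm wide; open, the fingers measure 114 mm over their backs; the gripper's body (76 mm by 85 mm) begins 54 mm behind the grasp point. The pads swing forward as they close: fully open they stand 13 mm farther back than shut.
Start: joints at [-1.361, 0.426, 0.074, 1.606, -0.034, 1.111, -0.067], TCP at [0.238, 0.632, 0.197] pointing down, gripper open.
Joint ranges: [-2.85, 2.85], [-0.5, 2.14], [-1.23, 1.37], [0.21, 2.46], [-1.02, 4.16], [0.16, 2.05], [-2.73, 2.73]. Speed limits (rad/s): [1.89, 1.89, 2.39, 2.39, 3.01, 3.01, 3.01].

INTERFACE

Orientations are given as a unit quaternion [x, y, z, w].
In Python, from station import * gives the robot as it stands.
- The arm moves only by the tool play_rows, never from a script. Its argument "series" is a list of rows, each an object with "offset": the shift along the tool's x, y, z in m, a list of three; "turn": the turn about the tool's z in rad. A call has 1 to 12 rows; each row is the pose to reach, as a shift and turn from the pose measured when the call began, along the tool's axes at that moment; what a row does not reach only later rows make up. A row lasts 1/8 s, in which the tool goes at most 62.5 mm and 10.7 degrees, less where a joint would pass 70% of its speed; a pose out of reach is approached as far as the arm can. A call with a gripper value outside its range is refused whole. "claw" is the opening in per cent of the stroke, from 0 (shut) to 100 (fully open), set as the call begins (left out, the last holds). The fingers move at their own pace and stop on an object; the grip force is fixed at half the most. Time passes only in rows, so rows that repeat a pose let the fingers close. It gives the time, the measured TCP pose, the force and the opening at its end, in the units of the state.
- observe(): the state, without advancing time (a new reading comes with each control period).
- camera(name): name is "scene" or "top" or "wrist"; returns a dict with "color" (480x640x3 uint8, red, green, blue), "fx", "fy", "cx", "cy" (pixels), "pose" (4x4, takes a point from camera to world coordinates); the wrist camera has in their place "hand_eye" (4x4, takes a point from camera to tool coordinates, whose origin is the TCP and whose axes are the tool frame's). Camera axes: x right, y down, z forward; pixel columns grow to the right and rows downward; lengths in m; the calibration is good to about 2 mm. A picture is of the moment at which its call begins: read the wrist's pose just before it. There is no depth.
- finish_job(): hands the job in, once; it reports no verdict.
The state is a dict: "time_s": time; "joints": joint angles; "joint_vel": joint speeds; "joint_torque": joint torques, N m; "ee_pos": TCP position; "eef_rot": TCP orientation; "ft_force": force on the tool from outside, world axes, zero at the start; "moment": the same for the moment, N m; "grip_width": finger opening in m.
Only numpy, scipy, OpenCV 4.12 (cv2) and the standard library are available. Lean on these libraries where they do the work, as an engineer would, in place of code of your own. Each camera call takes 0.05 s, during which the arm holds its last target.

TASK

Turn the slim knurled iris ring of the bench light until its dark line points along the broad white index bar on the scale ring below it, gripping only the iris ring and not touching the fixed lens ring above or the scale ring below, and let go of it. Then set the culture dish down gently, flat and centred, on the small round lens on top of the light, leaving the iris setting as it is and the other things on the bench in their places.

Things in the scene. Friction and masses are not known exactly. Their poses are not given: they have to be found in the camera images.
- lamp: Bench light source, fixed to the worktop: grey box 112x112 mm, 50 mm high, carrying on one common vertical axis, from below: scale ring, iris ring, lens ring. Origin on that axis at the underside (worktop); z up.
- scale_ring: Fixed dark disc on the box, 100 mm diameter, 8 mm thick, top 58 mm above the worktop, with thin short white ticks and one broad white index bar (8 mm wide, radius 32 to 49 mm). Origin on the common axis at its underside, x axis points outward along the index bar. Not to be touched.
- index_bar (a point): Middle of the broad white index bar, 40 mm from the common axis on the top face of the scale ring; its x axis points radially outward.
- iris_center (a point): Centre of the iris ring, half-way up it, on the common axis. The ring is bright metal, knurled, round, 60 mm diameter, 14 mm high, from 61 to 75 mm above the worktop, with 3 mm of air below it and 2 mm above. It turns about the vertical axis only, between end stops well beyond the index, with a friction of about 0.12 N m, and stays where it is left.
- iris_line (a point): Outer top end of the dark radial line (5.5 mm wide, also running down the side) on the iris ring, 30 mm from the common axis; its x axis points radially outward along the line. The line at the start stands 0.4 to 1.4 rad clockwise (seen from above) of the index bar.
- lens_ring: Fixed dark lens ring above the iris ring, 42 mm diameter, from 77 to 96 mm above the worktop, flat on top with a glass lens. Origin on the common axis at its underside. The gripper must not touch it; the dish goes on it.
- port (a point): Centre of the flat top of the lens ring, 96 mm above the worktop: the seat of the dish.
- dish_center (a point): Centre (half-way up) of the loose closed culture dish, round, 61 mm diameter, 15 mm high, 16 g, lying flat on the worktop; its z axis is up.
- tip_box: Bystander: clear blue-lidded pipette tip box, 89x122x71 mm, to be left alone; origin at the centre of its underside.
- forceps: Bystander: steel forceps lying flat, 16x138x9 mm, to be left alone; origin at the centre of its underside.
- pen: Bystander: ball pen lying flat, 12x145x9 mm, to be left alone; origin at the centre of its underside.
- tape_roll: Bystander: roll of tape lying flat, 103x101x25 mm, to be left alone; origin at the centre of its underside.
- log_book: Bystander: closed notebook lying flat, 210x152x14 mm, to be left alone; origin at the centre of its underside.
- beaker: Bystander: glass beaker, standing, 72x72x93 mm, to be left alone; origin at the centre of its underside.
- pipette: Bystander: pipette lying flat, 52x262x28 mm, to be left alone; origin at the centre of its underside.
- timer: Bystander: bench timer lying on its back, 72x66x18 mm, to be left alone; origin at the centre of its underside.
- dish: The same culture dish; origin at the centre of its underside.
- iris: The iris ring; origin on the common axis at its underside, x axis along its dark line.

How it is judged:
On the way, in this order (a step that is already met when the one before it is completed fails the run):
1. the iris line is in line with the index bar (within 0.10 rad) and the ring is let go, before the dish is on the light (angle between the x axis of iris_line and the x axis of index_bar, either way round below 0.1 rad and contact force between the fingers and iris below 0.1 N and horizontal distance between dish_center and port above 0.05 m), for 0.3 s.
2. the dish lies on the lens ring (horizontal distance between dish_center and port below 0.012 m and contact force between dish and lens_ring above 0.03 N and contact force between the fingers and dish below 0.05 N), for 0.2 s.
At the end, for the whole second after the job is handed in: The iris line points along the index bar within 0.10 rad, and the dish lies at rest, released, flat (within 0.08 rad) on the lens ring with its centre within 12 mm of the lens centre (angle between the x axis of iris_line and the x axis of index_bar, either way round below 0.1 rad and horizontal distance between dish_center and port below 0.012 m and z of dish_center in the frame of port between 0.004 and 0.011 m and angle between dish_center's own z axis and vertical below 0.08 rad and linear speed of dish below 0.02 m/s); the robot touches nothing.
It fails at once if the robot touches the fixed lens ring (over 1 N) (contact force between any of the fingers, the arm and lens_ring above 1 N).
It fails at once if the robot touches the scale ring (over 1 N) (contact force between any of the fingers, the arm and scale_ring above 1 N).
It fails at once if the dish is dropped (falls free of the fingers faster than 0.5 m/s) (linear speed of dish above 0.5 m/s and contact force between the fingers and dish below 0.01 N).
It fails at once if the dish is pressed on the lens ring with over 20 N (contact force between dish and lens_ring above 20 N).
It fails at once if a bystander is moved more than 30 mm (distance of any of tip_box, forceps, pen, tape_roll, log_book, beaker, pipette, timer from where it was at the start of the episode above 0.03 m).
It also fails if it takes over 58 s, if anything falls off the work surface, if the arm or the gripper's body presses on something with over 40 N, if the wrist force passes 120 N, or if a joint passes its speed limit or range.

## Working session

There is one attempt and no reset: what is moved stays moved. The work goes in short steps, Python scripts to look and compute and a tool call to move; the robot and the scene stay as the last step left them, time stands still between calls to the robot, and variables do not carry over. Pictures are saved under pics/ and viewed, and the job is handed in when it is done.

Besides the shell and the picture viewer there is one more tool, called after "Emit:" by a JSON object that holds its "method" and its "body". play_rows: Moves the arm, as the interface text tells. Its arguments: {"type":"object","properties":{"series":{"type":"array","items":{"type":"object","properties":{"offset":{"type":"array","items":{"type":"number"}},"turn":{"type":"number"}}}},"claw":{"type":"number"}},"required":["series"]}

```bash
mkdir -p pics; ls
python3 - <<'E'
from station import *
import cv2
s=observe(); print(s)
for n in ["scene","top","wrist"]:
    c=camera(n); cv2.imwrite(f"pics/{n}0.png",c["color"][:,:,::-1]); print(n,{k:v for k,v in c.items() if k!="color"})
E
```

```text
pics
{'time_s': 0.0, 'joints': array([-1.36054921,  0.42673047,  0.07385707,  1.60662602, -0.03411356,
        1.11079593, -0.06707962]), 'joint_vel': array([-0.00147521, -0.00023369, -0.00027225, -0.00080077,  0.00034965,
        0.00041911, -0.00193612]), 'joint_torque': array([-6.98036929e-04, -9.49816632e+01,  3.76104936e+00, -4.63523912e+01,
        1.92203955e-02,  9.85845487e-03, -2.07851144e-05]), 'ee_pos': array([0.23749372, 0.63134722, 0.19660344]), 'eef_rot': array([ 8.22210128e-01,  5.69183699e-01, -5.08628948e-04,  4.04801779e-04]), 'ft_force': array([ 0.86480381,  0.32206232, -0.33230675]), 'moment': array([0.01196523, 0.03252458, 0.00714677]), 'grip_width': 0.08552444394184808}
scene {'fx': 434.4725853330193, 'fy': 434.4725853330193, 'cx': 324.2660167745182, 'cy': 236.25128379678645, 'pose': array([[ 0.35769642, -0.84242906,  0.40294733,  0.16122838],
       [-0.93383492, -0.32158802,  0.15663168, -0.32302661],
       [-0.00236804, -0.43231288, -0.90172056,  0.9513812 ],
       [ 0.        ,  0.        ,  0.        ,  1.        ]])}
top {'fx': 616.7077484965977, 'fy': 616.7077484965977, 'cx': 325.73999424368503, 'cy': 240.62467290490125, 'pose': array([[ 0.01106305, -0.99267137,  0.12033768,  0.40796521],
       [-0.99970556, -0.01357928, -0.02010983, -0.14382274],
       [ 0.02159655, -0.12007977, -0.99252931,  1.16871856],
       [ 0.        ,  0.        ,  0.        ,  1.        ]])}
wrist {'fx': 399.38072360304443, 'fy': 399.38072360304443, 'cx': 312.71106320977515, 'cy': 242.15620461208232, 'hand_eye': array([[ 9.99999707e-01,  6.01802268e-04,  4.73007512e-04,
        -3.53496395e-04],
       [-7.16494654e-04,  9.53371045e-01,  3.01799830e-01,
        -7.71315844e-02],
       [-2.69327843e-04, -3.01800081e-01,  9.53371197e-01,
        -1.75851016e-01],
       [ 0.00000000e+00,  0.00000000e+00,  0.00000000e+00,
         1.00000000e+00]])}
```

View pics/scene0.png

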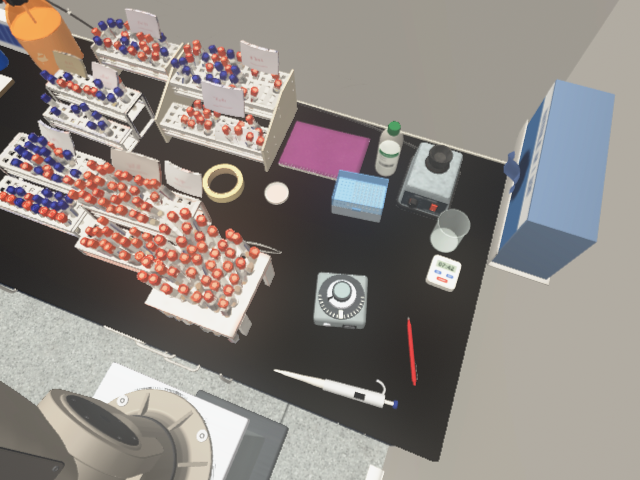

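View pics/top0.png

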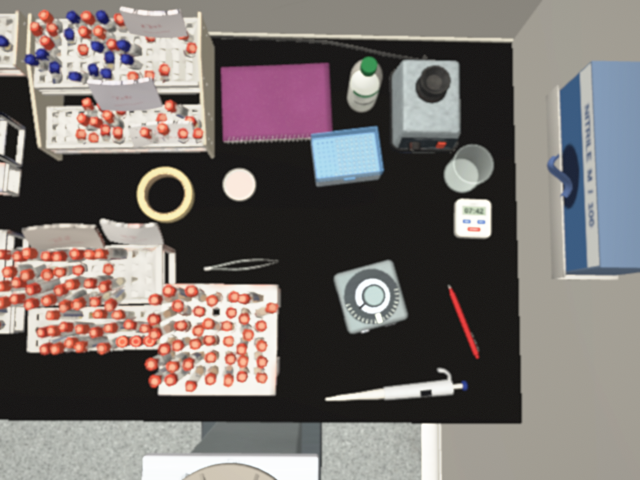

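View pics/wrist0.png

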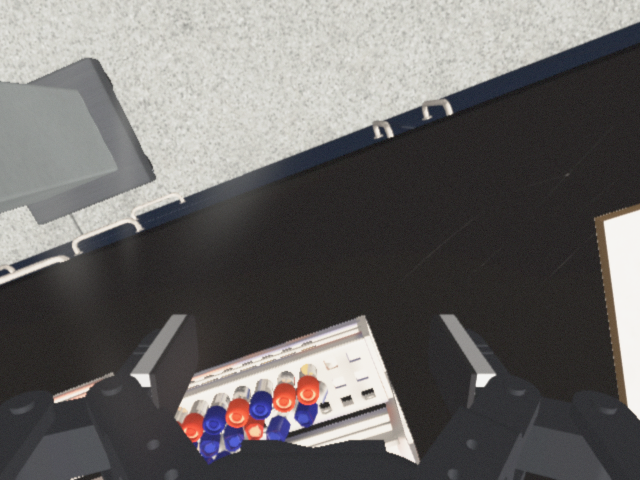

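Top view: the lamp is at about (373,296), the dish at (239,184), the forceps at (240,265) and the tape at (165,194). Tube racks stand left of the lamp. I'll zoom in and compute positions.

```bash
cat > h.py <<'E'
import numpy as np, cv2
from station import *
from scipy.spatial.transform import Rotation as R
def ray(c,u,v,z,P=None):
    P=c["pose"] if P is None else P
    d=P[:3,:3]@np.array([(u-c["cx"])/c["fx"],(v-c["cy"])/c["fy"],1]); o=P[:3,3]
    return o+d*(z-o[2])/d[2]
def tool(s):
    T=np.eye(4);T[:3,:3]=R.from_quat(s["eef_rot"]).as_matrix();T[:3,3]=s["ee_pos"];return T
def shot(name,fn):
    s=observe();c=camera(name)
    if name=="wrist": c["pose"]=tool(s)@c["hand_eye"]
    cv2.imwrite(fn,c["color"][:,:,::-1]);np.save(fn[:-4],c,allow_pickle=True);return s,c
def crop(fn,u,v,r,out,k=8):
    im=cv2.imread(fn)[max(v-r,0):v+r,max(u-r,0):u+r]; cv2.imwrite(out,cv2.resize(im,None,fx=k,fy=k,interpolation=cv2.INTER_CUBIC))
E
python3 - <<'E'
from h import *
c=camera("top")
for n,u,v,z in [("lens",373,296,.096),("dish",239,184,.015),("tape",165,194,.02),("forc",240,265,.005),("beaker top",475,165,.093),("tip",347,155,.071),("pen",463,320,.005),("pipL",327,399,.01),("rackcorner",278,285,.1),("rackbr",277,394,.1),("timer",473,218,.018),("shelf br",213,157,.1)]:
    print(n,ray(c,u,v,z).round(3))
crop("pics/top0.png",371,297,37,"pics/lampz.png")
crop("pics/top0.png",239,184,30,"pics/dishz.png")
s=observe();print(tool(s).round(3))
E
```

```text
lens [ 0.442 -0.249  0.096]
dish [ 0.654 -0.001  0.015]
tape [0.632 0.137 0.02 ]
forc [ 0.501 -0.006  0.005]
beaker top [ 0.679 -0.432  0.093]
tip [ 0.699 -0.203  0.071]
pen [ 0.402 -0.427  0.005]
pipL [ 0.256 -0.173  0.01 ]
rackcorner [ 0.459 -0.084  0.1  ]
rackbr [ 0.275 -0.086  0.1  ]
timer [ 0.595 -0.446  0.018]
shelf br [0.684 0.036 0.1  ]
[[ 0.352  0.936 -0.     0.238]
 [ 0.936 -0.352 -0.001  0.632]
 [-0.001  0.    -1.     0.197]
 [ 0.     0.     0.     1.   ]]
```

View pics/lampz.png

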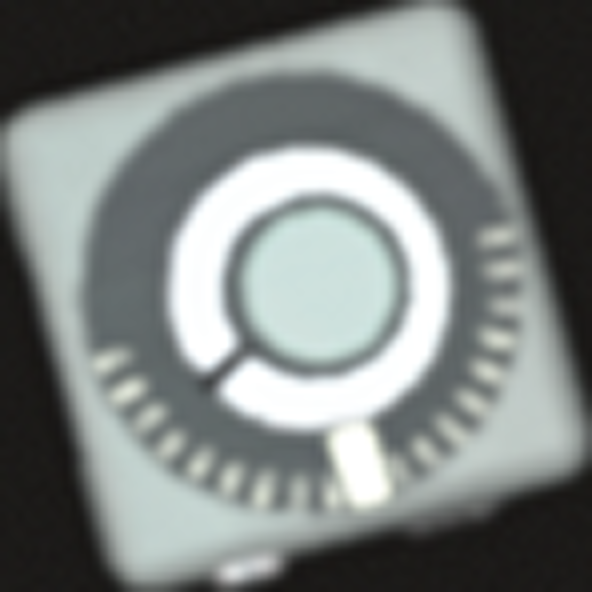

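View pics/dishz.png

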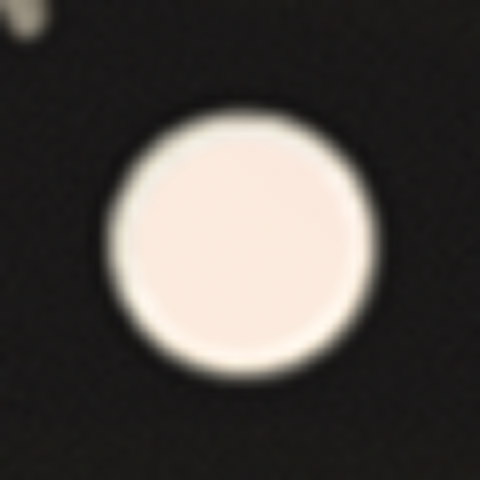

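The zoom shows the iris line's outer end at crop (207,382), the bar's middle at about (359,462) and the iris centre at about (310,288). The line has to turn counter-clockwise by roughly 1 rad.

```bash
cat >> h.py <<'E'
def off(p,ang=None,s=None):
    "offset in tool axes to world point p; turn so tool x heading = ang"
    s=s or observe();T=tool(s);o=T[:3,:3].T@(np.array(p)-T[:3,3])
    h=np.arctan2(T[1,0],T[0,0]); t=None if ang is None else -((ang-h+np.pi)%(2*np.pi)-np.pi)
    return o.round(4),h.round(3),None if t is None else round(t,3)
E
python3 - <<'E'
from h import *
c=camera("top")
f=lambda x,y,z: ray(c,334+(x-3.5)/8,260+(y-3.5)/8,z)
ic=f(310,288,.075);sc=f(303,292,.058);lc=f(320,284,.096)
lo=f(207,382,.075);b=f(359,462,.058);bi=f(350,422,.058);bo=f(372,503,.058)
print(ic,sc,lc); ang=lambda v:np.arctan2(v[1],v[0])
print("r line",np.linalg.norm(lo-ic),"bar r",np.linalg.norm(b-sc)); print("line",ang(lo-ic),"bar",ang(b-sc),ang(bo-bi))
print("dish",ray(c,209+(243-3.5)/8,154+(243-3.5)/8,.013))
for p,a in [((.35,.60,.40),.9),((.55,.30,.40),.4),((.6,.0,.40),0),((.45,-.25,.35),-.5)]: print(off(p,a))
E
```

```text
[ 0.44372041 -0.24954268  0.075     ] [ 0.44336173 -0.24961167  0.058     ] [ 0.44392493 -0.24968611  0.096     ]
r line 0.030912528003299918 bar r 0.03983655960951864
line 2.315250668532061 bar -2.8187009255308055 -2.8724822531268313
dish [ 0.65450976 -0.0007878   0.013     ]
(array([ 0.0099,  0.1163, -0.203 ]), np.float64(1.211), np.float64(0.311))
(array([-0.2004,  0.4091, -0.2029]), np.float64(1.211), np.float64(0.811))
(array([-0.4636,  0.5616, -0.2027]), np.float64(1.211), np.float64(1.211))
(array([-0.7504,  0.5092, -0.1525]), np.float64(1.211), np.float64(1.711))
```

Emit:
{"method": "play_rows", "body": {"series": [{"offset": [0, 0, -0.05], "turn": 0}, {"offset": [0.003, 0.04, -0.1], "turn": 0.1}, {"offset": [0.006, 0.08, -0.15], "turn": 0.2}, {"offset": [0.01, 0.116, -0.2], "turn": 0.31}, {"offset": [-0.02, 0.16, -0.203], "turn": 0.4}, {"offset": [-0.055, 0.21, -0.203], "turn": 0.49}, {"offset": [-0.09, 0.26, -0.203], "turn": 0.57}, {"offset": [-0.13, 0.31, -0.203], "turn": 0.65}, {"offset": [-0.165, 0.36, -0.203], "turn": 0.73}, {"offset": [-0.2, 0.409, -0.203], "turn": 0.81}, {"offset": [-0.2, 0.409, -0.203], "turn": 0.81}], "claw": 100}}

```text
time_s: 1.62
ee_pos: [0.5527, 0.2951, 0.4006]
eef_rot: [0.981, 0.195, 0.0, 0.001]
ft_force: [-0.5, 0.3, -0.0]
grip_width: 0.0848
```

Run:
```python
from h import *
s=observe();print(s["time_s"],s["joints"].round(2),s["ee_pos"].round(3),s["ft_force"].round(1))
for p,a in [((.6,.0,.38),0),((.4437,-.2496,.28),-.9)]: print(off(p,a,s))
```

```text
1.625 [-0.92  0.25  0.42  1.45 -0.1   1.47 -0.11] [0.553 0.295 0.401] [-0.5  0.3 -0. ]
(array([-0.0691,  0.2907,  0.0211]), np.float64(0.392), np.float64(0.392))
(array([-0.3089,  0.4615,  0.1213]), np.float64(0.392), np.float64(1.292))
```

Emit:
{"method": "play_rows", "body": {"series": [{"offset": [-0.012, 0.05, 0.0], "turn": 0.12}, {"offset": [-0.024, 0.1, 0.0], "turn": 0.25}, {"offset": [-0.036, 0.15, 0.005], "turn": 0.37}, {"offset": [-0.05, 0.2, 0.01], "turn": 0.5}, {"offset": [-0.07, 0.25, 0.02], "turn": 0.63}, {"offset": [-0.1, 0.29, 0.03], "turn": 0.76}, {"offset": [-0.14, 0.325, 0.045], "turn": 0.89}, {"offset": [-0.18, 0.36, 0.06], "turn": 1.02}, {"offset": [-0.22, 0.395, 0.08], "turn": 1.15}, {"offset": [-0.265, 0.43, 0.1], "turn": 1.3}, {"offset": [-0.309, 0.4615, 0.121], "turn": 1.47}, {"offset": [-0.309, 0.4615, 0.121], "turn": 1.47}], "claw": 71}}

```text
time_s: 3.12
ee_pos: [0.4408, -0.2521, 0.2794]
eef_rot: [0.856, -0.517, 0.0, 0.0]
ft_force: [-0.1, 0.8, -0.6]
grip_width: 0.0609
```

Run:
```python
from h import *
s,c=shot("wrist","pics/w1.png");print(s["time_s"],s["joints"].round(2),s["ee_pos"].round(4),s["ft_force"].round(1),s["grip_width"],off((0.4437,-.2496,.28),-1.08,s))
```

```text
3.125 [-0.45  0.08  0.91  1.91 -0.07  1.18 -0.6 ] [ 0.4408 -0.2521  0.2794] [-0.1  0.8 -0.6] 0.060853944910334724 (array([-0.0009, -0.0037, -0.0006]), np.float64(-1.086), np.float64(-0.006))
```

View pics/w1.png

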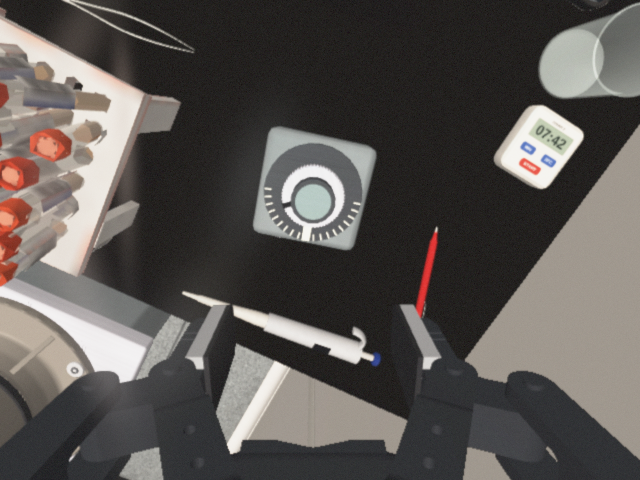

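Run:
```python
from h import *
im=cv2.imread("pics/w1.png")
cv2.imwrite("pics/w1f.png",cv2.resize(im[290:400,170:450],None,fx=2.85,fy=2.85,interpolation=cv2.INTER_CUBIC))
cv2.imwrite("pics/w1l.png",cv2.resize(im[120:255,245:385],None,fx=4.4,fy=4.4,interpolation=cv2.INTER_CUBIC))
```

```text
(no output)
```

View pics/w1f.png

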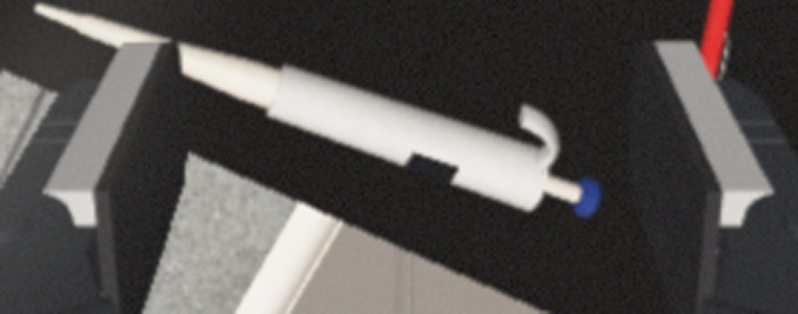

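View pics/w1l.png

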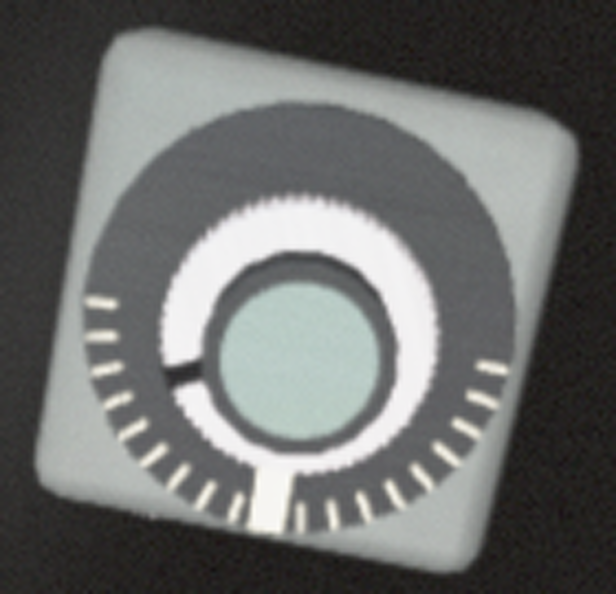

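Run:
```python
from h import *
s,c=shot("scene","pics/s1.png")
def proj(c,p):
    q=np.linalg.inv(c["pose"])@np.r_[p,1]; return c["cx"]+c["fx"]*q[0]/q[2],c["cy"]+c["fy"]*q[1]/q[2]
T=tool(s)
for z in (0,-.02,-.047,-.08):
  print(z,[np.round(proj(c,(T@np.array([x,0,z,1]))[:3]),1) for x in (-.0305,0,.0305)])
u,v=map(int,proj(c,s["ee_pos"]))
u=min(max(u,100),540)
crop("pics/s1.png",u,v,70,"pics/s1z.png",5);print(u-70,v-70)
```

```text
0 [array([326.7, 256.1]), array([344.7, 253.9]), array([362.6, 251.8])]
-0.02 [array([326.7, 251.3]), array([345.2, 249.1]), array([363.6, 247. ])]
-0.047 [array([326.7, 244.4]), array([345.9, 242.2]), array([364.9, 240. ])]
-0.08 [array([326.8, 235.4]), array([346.8, 233.1]), array([366.6, 230.8])]
274 183
```

View pics/s1z.png

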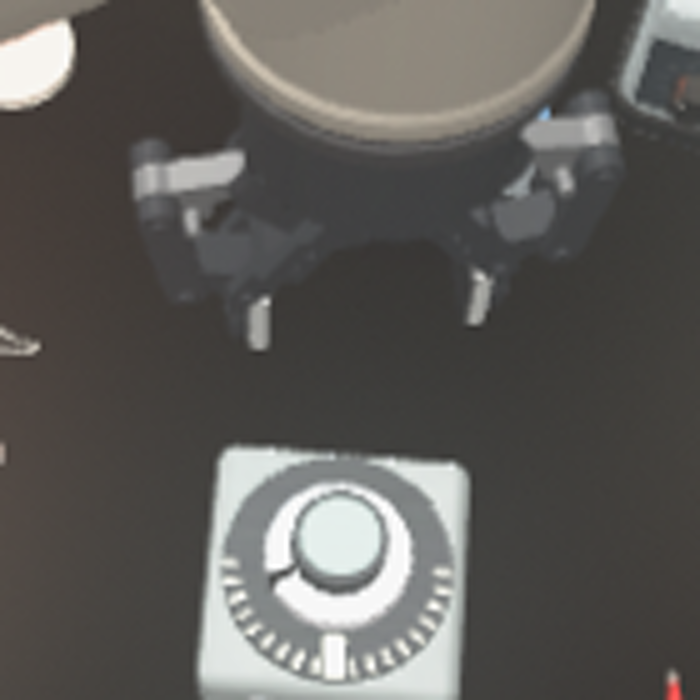

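View pics/s1.png

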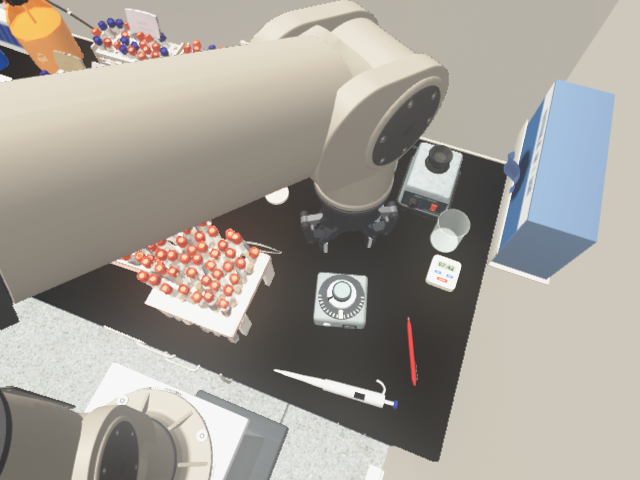

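Both the wrist view (tips at about (231,305) and (401,305)) and the scene view put the open fingertips about 40 mm behind the stated TCP. I'll shut the fingers and look again.

Emit:
{"method": "play_rows", "body": {"series": [{"offset": [0, -0.004, 0], "turn": 0}, {"offset": [0, -0.004, 0], "turn": 0}, {"offset": [0, -0.004, 0], "turn": 0}, {"offset": [0, -0.004, 0], "turn": 0}, {"offset": [0, -0.004, 0], "turn": 0}], "claw": 0}}

```text
time_s: 3.85
ee_pos: [0.4473, -0.2473, 0.2804]
eef_rot: [0.858, -0.513, 0.001, 0.0]
ft_force: [-0.3, 0.1, 0.1]
grip_width: -0.0
```

Run:
```python
from h import *
s,c=shot("wrist","pics/w2.png");print(s["time_s"],s["ee_pos"].round(4),s["grip_width"])
im=cv2.imread("pics/w2.png")
cv2.imwrite("pics/w2f.png",cv2.resize(im[200:400,180:450],None,fx=2.9,fy=2.9,interpolation=cv2.INTER_CUBIC))
Hi=np.linalg.inv(c["hand_eye"])
for y in(-.011,0,.011):
  for z in (0,-.02,-.04,-.06):
    q=Hi@[0,y,z,1];print(y,z,((c["cx"]+c["fx"]*q[0]/q[2]-180)*2.9).round(),((c["cy"]+c["fy"]*q[1]/q[2]-200)*2.9).round())
```

```text
3.85 [ 0.4473 -0.2473  0.2804] -4.344723505449683e-05
-0.011 0 383.0 184.0
-0.011 -0.02 383.0 232.0
-0.011 -0.04 382.0 293.0
-0.011 -0.06 382.0 371.0
0 0 383.0 246.0
0 -0.02 383.0 301.0
0 -0.04 382.0 369.0
0 -0.06 382.0 456.0
0.011 0 383.0 306.0
0.011 -0.02 383.0 366.0
0.011 -0.04 382.0 441.0
0.011 -0.06 382.0 536.0
```

View pics/w2f.png

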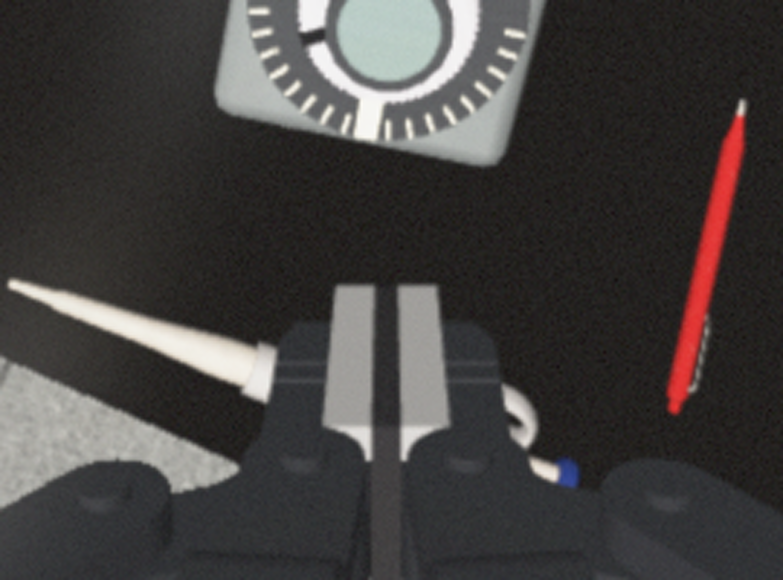

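Run:
```python
from h import *
s=observe()
for z in (.1,.05,.01,.002): print(off((.57,-.13,z),None,s))
```

```text
(array([-0.0455, -0.1635,  0.1804]), np.float64(-1.077), None)
(array([-0.0456, -0.1635,  0.2304]), np.float64(-1.077), None)
(array([-0.0457, -0.1635,  0.2704]), np.float64(-1.077), None)
(array([-0.0457, -0.1635,  0.2784]), np.float64(-1.077), None)
```

Emit:
{"method": "play_rows", "body": {"series": [{"offset": [-0.015, -0.055, 0.02], "turn": 0}, {"offset": [-0.03, -0.11, 0.06], "turn": 0}, {"offset": [-0.046, -0.163, 0.11], "turn": 0}, {"offset": [-0.046, -0.163, 0.16], "turn": 0}, {"offset": [-0.046, -0.163, 0.205], "turn": 0}, {"offset": [-0.046, -0.163, 0.24], "turn": 0}, {"offset": [-0.046, -0.163, 0.258], "turn": 0}, {"offset": [-0.046, -0.163, 0.266], "turn": 0}, {"offset": [-0.046, -0.163, 0.268], "turn": 0}, {"offset": [-0.046, -0.163, 0.268], "turn": 0}], "claw": 0}}

```text
time_s: 5.15
ee_pos: [0.5701, -0.13, 0.0133]
eef_rot: [0.858, -0.513, 0.001, -0.0]
ft_force: [-0.7, 0.5, 0.3]
grip_width: -0.0002
```

Run:
```python
from h import *
s,c=shot("wrist","pics/w3.png");print(s["time_s"],s["ee_pos"].round(4),s["ft_force"].round(2))
```

```text
5.15 [ 0.5701 -0.13    0.0133] [-0.68  0.45  0.26]
```

View pics/w3.png

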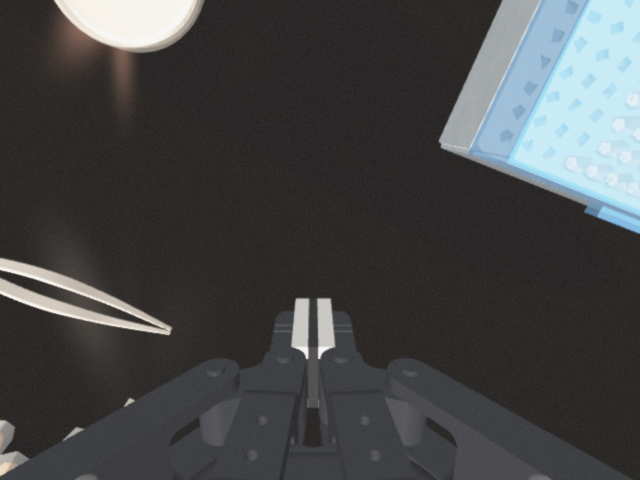

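Emit:
{"method": "play_rows", "body": {"series": [{"offset": [0, 0, 0.005], "turn": 0}, {"offset": [0, 0, 0.01], "turn": 0}, {"offset": [0, 0, 0.0125], "turn": 0}, {"offset": [0, 0, 0.0145], "turn": 0}, {"offset": [0, 0, 0.0145], "turn": 0}], "claw": 0}}

```text
time_s: 5.82
ee_pos: [0.57, -0.13, -0.0013]
eef_rot: [0.858, -0.513, 0.001, -0.0]
ft_force: [-0.4, -0.4, 0.1]
grip_width: -0.0001
```

Emit:
{"method": "play_rows", "body": {"series": [{"offset": [0, 0, 0.002], "turn": 0}, {"offset": [0, 0, 0.004], "turn": 0}, {"offset": [0, 0, 0.006], "turn": 0}, {"offset": [0, 0, 0.006], "turn": 0}], "claw": 0}}

```text
time_s: 6.32
ee_pos: [0.5699, -0.13, -0.0075]
eef_rot: [0.858, -0.513, 0.001, -0.0]
ft_force: [0.4, -0.0, 0.3]
grip_width: -0.0002
```

Emit:
{"method": "play_rows", "body": {"series": [{"offset": [0, 0, 0.008], "turn": 0}, {"offset": [0, 0, 0.015], "turn": 0}, {"offset": [0, 0, 0.02], "turn": 0}, {"offset": [0, 0, 0.022], "turn": 0}], "claw": 0}}

```text
time_s: 6.82
ee_pos: [0.5697, -0.1301, -0.03]
eef_rot: [0.858, -0.513, 0.001, 0.0]
ft_force: [-0.2, 0.3, -0.0]
grip_width: 0.0002
```

Emit:
{"method": "play_rows", "body": {"series": [{"offset": [0, 0, 0.002], "turn": 0}, {"offset": [0, 0, 0.004], "turn": 0}, {"offset": [0, 0, 0.004], "turn": 0}], "claw": 0}}

```text
time_s: 7.2
ee_pos: [0.5698, -0.1301, -0.0338]
eef_rot: [0.858, -0.513, 0.001, -0.0]
ft_force: [-0.2, -0.3, 2.3]
grip_width: -0.0002
```

Emit:
{"method": "play_rows", "body": {"series": [{"offset": [0, 0, 0.001], "turn": 0}, {"offset": [0, 0, 0.001], "turn": 0}], "claw": 0}}

```text
time_s: 7.45
ee_pos: [0.5699, -0.1301, -0.034]
eef_rot: [0.858, -0.513, 0.001, -0.0]
ft_force: [-6.8, 1.8, 21.4]
grip_width: -0.0001
```

Contact came at a reported z of −0.034, so the real shut tips are 34 mm behind the reported TCP, as both cameras showed. I'll use that offset. Now I'll retreat and measure the lamp from w1.

Emit:
{"method": "play_rows", "body": {"series": [{"offset": [0, 0, -0.02], "turn": 0}, {"offset": [0, 0, -0.06], "turn": 0}, {"offset": [0, 0, -0.11], "turn": 0}, {"offset": [0, 0, -0.15], "turn": 0}, {"offset": [0, 0, -0.15], "turn": 0}], "claw": 100}}

```text
time_s: 8.07
ee_pos: [0.5713, -0.1305, 0.1197]
eef_rot: [0.858, -0.513, 0.003, -0.002]
ft_force: [-0.3, 0.8, -0.4]
grip_width: 0.0851
```

Run:
```python
from h import *
c=np.load("pics/w1.npy",allow_pickle=True).item()
f=lambda x,y,z: ray(c,245+(x-1.7)/4.4,120+(y-1.7)/4.4,z)
ic=f(299,335,.075);sc=f(301,316,.058);lc=f(300,360,.096)
lo=f(170,378,.075);bo=f(265,532,.058);bi=f(272,470,.058)
print(ic,sc,lc); ang=lambda v:np.arctan2(v[1],v[0])
print("r line",np.linalg.norm(lo-ic),"bar r",np.linalg.norm(bo-sc),np.linalg.norm(bi-sc)); print("line",ang(lo-ic),"bar",ang(bo-sc),ang(bo-bi))
s=observe();print(s["ee_pos"].round(4),s["ft_force"].round(1),s["grip_width"])
for z in (.12,.027): print(off((.4432,-.2493,z),-1.08,s))
```

```text
[ 0.44395596 -0.25076199  0.075     ] [ 0.44512337 -0.25065923  0.058     ] [ 0.44301427 -0.25149645  0.096     ]
r line 0.030028589906227487 bar r 0.052291529631837835 0.03700443788245345
line 2.3820144110019394 bar -2.8191781798127606 -2.7688574051097223
[ 0.5713 -0.1305  0.1197] [-0.3  0.8 -0.4] 0.08505931791648502
(array([ 0.0441,  0.169 , -0.0013]), np.float64(-1.078), np.float64(0.002))
(array([0.0437, 0.1697, 0.0917]), np.float64(-1.078), np.float64(0.002))
```

Emit:
{"method": "play_rows", "body": {"series": [{"offset": [0.015, 0.055, -0.01], "turn": 0}, {"offset": [0.03, 0.11, -0.01], "turn": 0}, {"offset": [0.0453, 0.1687, -0.001], "turn": 0}, {"offset": [0.0453, 0.1687, -0.001], "turn": 0}, {"offset": [0.0453, 0.1687, -0.001], "turn": 0}], "claw": 100}}

```text
time_s: 8.7
ee_pos: [0.4441, -0.2501, 0.1198]
eef_rot: [0.858, -0.513, 0.003, -0.002]
ft_force: [0.2, 0.9, -0.1]
grip_width: 0.0852
```

Run:
```python
from h import *
s,c=shot("wrist","pics/w4.png");print(s["time_s"],s["ee_pos"].round(4),s["ft_force"].round(1),s["joints"].round(2))
print(off((.444,-.2502,.027),-1.08,s))
s,c=shot("scene","pics/s4.png")
crop("pics/s4.png",340,280,60,"pics/s4z.png",6)
```

```text
8.7 [ 0.4441 -0.2501  0.1198] [ 0.2  0.9 -0.1] [-0.28  0.32  0.81  2.09 -0.31  0.85 -0.37]
(array([-0.0003,  0.0008,  0.0928]), np.float64(-1.078), np.float64(0.002))
```

View pics/w4.png

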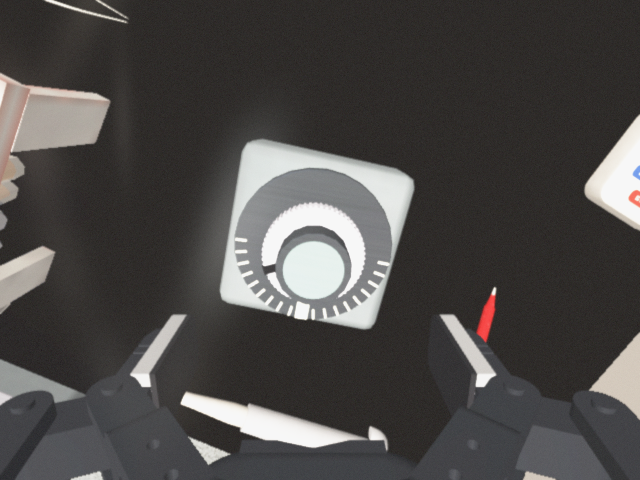

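View pics/s4z.png

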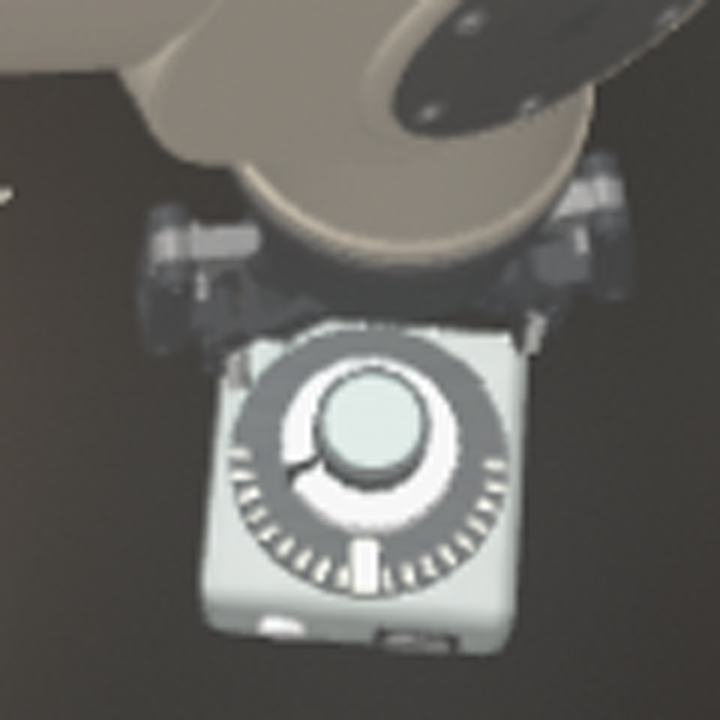

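Emit:
{"method": "play_rows", "body": {"series": [{"offset": [0, 0.0005, 0.03], "turn": 0}, {"offset": [0, 0.0008, 0.055], "turn": 0}, {"offset": [0, 0.0008, 0.075], "turn": 0}, {"offset": [0, 0.0008, 0.087], "turn": 0}, {"offset": [0, 0.0008, 0.0925], "turn": 0}, {"offset": [0, 0.0008, 0.0925], "turn": 0}, {"offset": [0, 0.0008, 0.0925], "turn": 0}], "claw": 100}}

```text
time_s: 9.68
ee_pos: [0.4452, -0.25, 0.0278]
eef_rot: [0.859, -0.513, 0.004, -0.002]
ft_force: [-1.0, -0.6, 1.1]
grip_width: 0.0854
```

Run:
```python
from h import *
s,c=shot("wrist","pics/w5.png");print(s["time_s"],s["ee_pos"].round(4),s["ft_force"].round(1))
print(off((.444,-.2502,.027),-1.08,s))
```

```text
9.675 [ 0.4452 -0.25    0.0278] [-1.  -0.6  1.1]
(array([-0.0004,  0.0012,  0.0008]), np.float64(-1.076), np.float64(0.004))
```

View pics/w5.png

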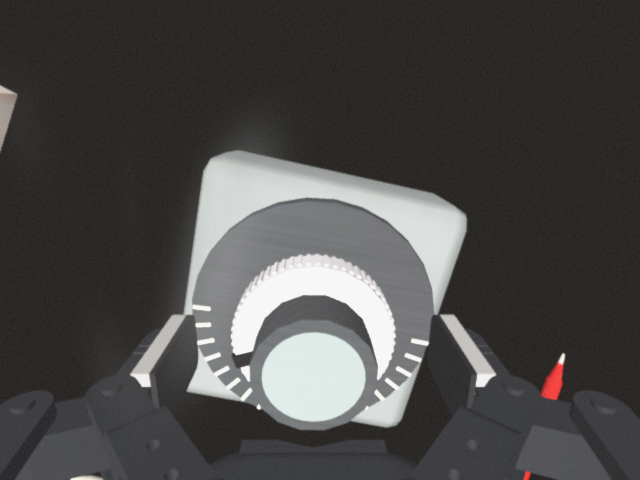

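Emit:
{"method": "play_rows", "body": {"series": [{"offset": [0, 0.001, 0], "turn": 0}, {"offset": [0, 0.001, 0], "turn": 0}, {"offset": [0, 0.001, 0], "turn": 0}, {"offset": [0, 0.001, 0], "turn": 0}], "claw": 75}}

```text
time_s: 10.22
ee_pos: [0.4444, -0.2505, 0.0278]
eef_rot: [0.859, -0.513, 0.004, -0.002]
ft_force: [-0.1, -0.9, 0.3]
grip_width: 0.0641
```

Run:
```python
from h import *
s,c=shot("wrist","pics/w6.png");print(s["time_s"],s["ee_pos"].round(4),s["ft_force"].round(1))
s,c=shot("scene","pics/s6.png")
crop("pics/s6.png",340,290,50,"pics/s6z.png",7)
```

```text
10.225 [ 0.4444 -0.2505  0.0278] [-0.1 -0.9  0.3]
```

View pics/w6.png

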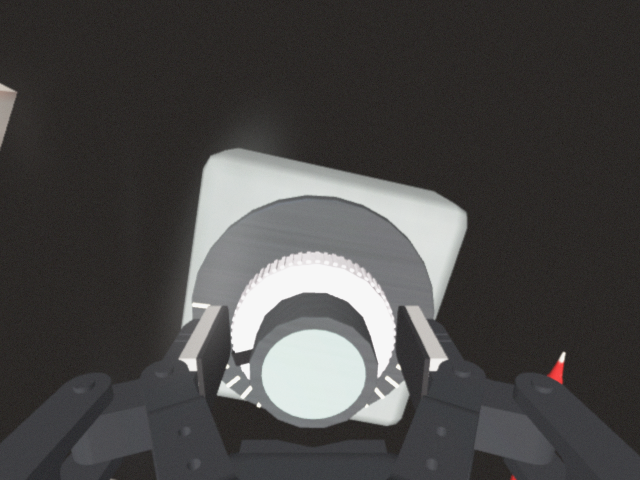

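View pics/s6z.png

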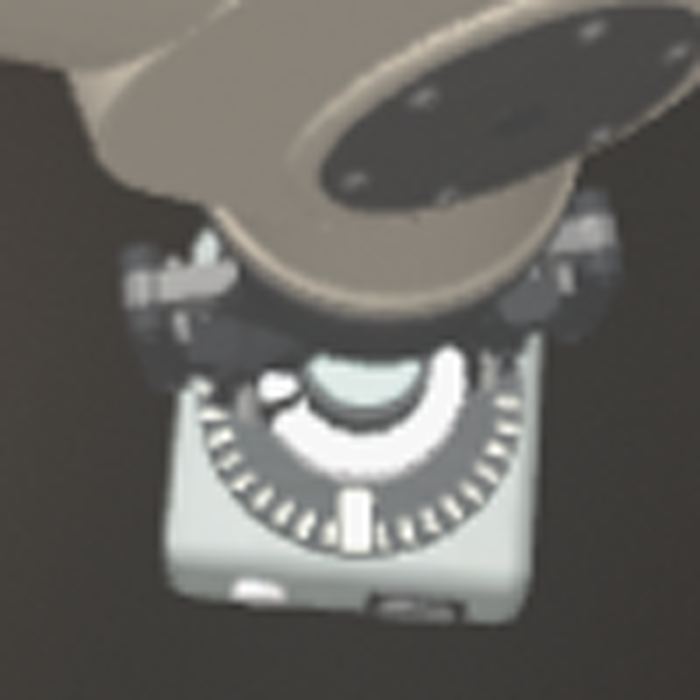

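Emit:
{"method": "play_rows", "body": {"series": [{"offset": [0, 0, 0], "turn": 0}, {"offset": [0, 0, 0], "turn": 0}, {"offset": [0, 0, 0], "turn": 0}, {"offset": [0, 0, 0], "turn": 0}], "claw": 60}}

```text
time_s: 10.82
ee_pos: [0.4445, -0.2506, 0.0283]
eef_rot: [0.859, -0.513, 0.004, -0.002]
ft_force: [-4.8, 3.5, 16.5]
grip_width: 0.0577
```

Run:
```python
from h import *
s=observe();print(s["ee_pos"].round(4),s["ft_force"].round(1),s["moment"].round(2),s["grip_width"],off((0,0,0))[1])
s,c=shot("scene","pics/s7.png")
crop("pics/s7.png",340,290,50,"pics/s7z.png",7)
```

```text
[ 0.4445 -0.2506  0.0283] [-4.8  3.5 16.5] [0.49 0.97 0.05] 0.057691140199512395 -1.077
```

View pics/s7z.png

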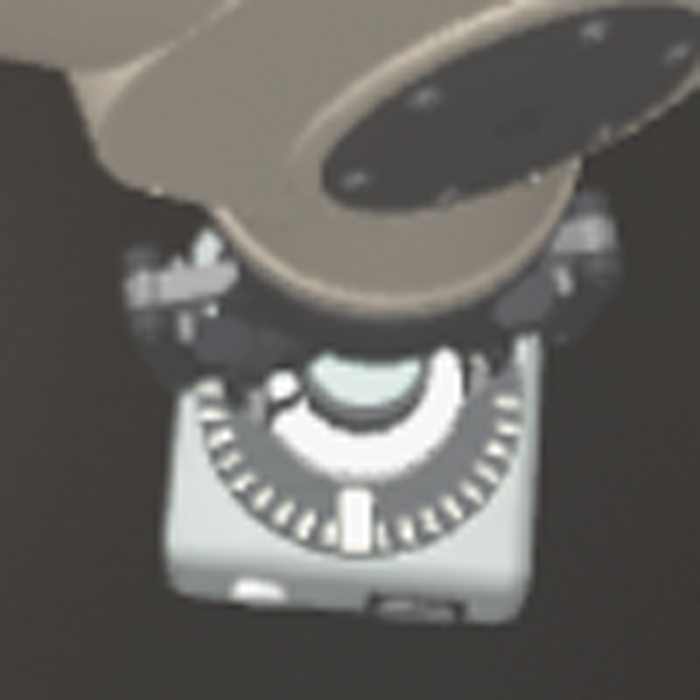

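Emit:
{"method": "play_rows", "body": {"series": [{"offset": [0, 0, -0.0008], "turn": -0.03}, {"offset": [0, 0, -0.0008], "turn": -0.12}, {"offset": [0, 0, -0.0008], "turn": -0.24}, {"offset": [0, 0, -0.0008], "turn": -0.36}, {"offset": [0, 0, -0.0008], "turn": -0.48}, {"offset": [0, 0, -0.0008], "turn": -0.6}, {"offset": [0, 0, -0.0008], "turn": -0.72}, {"offset": [0, 0, -0.0008], "turn": -0.84}, {"offset": [0, 0, -0.0008], "turn": -0.96}, {"offset": [0, 0, -0.0008], "turn": -1.06}, {"offset": [0, 0, -0.0008], "turn": -1.1}, {"offset": [0, 0, -0.0008], "turn": -1.1}], "claw": 60}}

```text
time_s: 12.38
ee_pos: [0.443, -0.2497, 0.0287]
eef_rot: [1.0, 0.012, 0.003, -0.001]
ft_force: [-6.2, 4.8, 2.3]
grip_width: 0.0568
```

Run:
```python
from h import *
s,c=shot("scene","pics/s8.png")
print(s["time_s"],s["ee_pos"].round(4),s["ft_force"].round(1),s["moment"].round(2),s["grip_width"],off((0,0,0))[1],s["joints"].round(2))
crop("pics/s8.png",340,295,45,"pics/s8z.png",8)
```

```text
12.375 [ 0.443  -0.2497  0.0287] [-6.2  4.8  2.3] [0.98 1.3  0.04] 0.056799696206848424 0.024 [ 0.07  0.41  0.38  2.14 -0.26  0.64  0.66]
```

View pics/s8z.png

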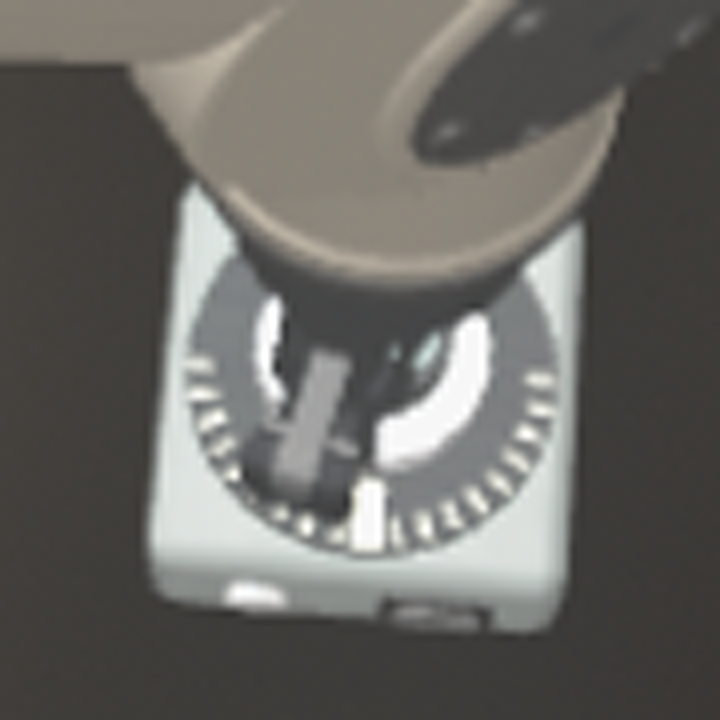

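Emit:
{"method": "play_rows", "body": {"series": [{"offset": [0, 0, 0], "turn": 0}, {"offset": [0, 0, 0], "turn": 0}, {"offset": [0, 0, 0], "turn": 0}, {"offset": [0, 0, 0], "turn": 0}, {"offset": [0, 0, -0.02], "turn": 0}, {"offset": [0, 0, -0.06], "turn": 0}, {"offset": [0, 0, -0.1], "turn": 0}, {"offset": [0, 0, -0.15], "turn": 0}, {"offset": [0, 0, -0.2], "turn": 0}, {"offset": [0, 0, -0.2], "turn": 0}], "claw": 100}}

```text
time_s: 13.68
ee_pos: [0.4434, -0.251, 0.2322]
eef_rot: [1.0, 0.012, 0.006, -0.0]
ft_force: [-0.8, -0.2, -0.8]
grip_width: 0.0855
```

Run:
```python
from h import *
s,c=shot("wrist","pics/w9.png")
print(s["time_s"],s["ee_pos"].round(4),s["ft_force"].round(1),s["grip_width"],off((0,0,0))[1])
P=np.linalg.inv(c["pose"])@[.444,-.25,.075,1];u=int(c["cx"]+c["fx"]*P[0]/P[2]);v=int(c["cy"]+c["fy"]*P[1]/P[2])
crop("pics/w9.png",u,v,70,"pics/w9z.png",8 if 0 else 5);print(u-70,v-70)
s,c=shot("scene","pics/s9.png")
crop("pics/s9.png",340,295,40,"pics/s9z.png",9)
```

```text
13.675 [ 0.4434 -0.251   0.2322] [-0.8 -0.2 -0.8] 0.08545335634121644 0.024
241 139
```

View pics/w9z.png

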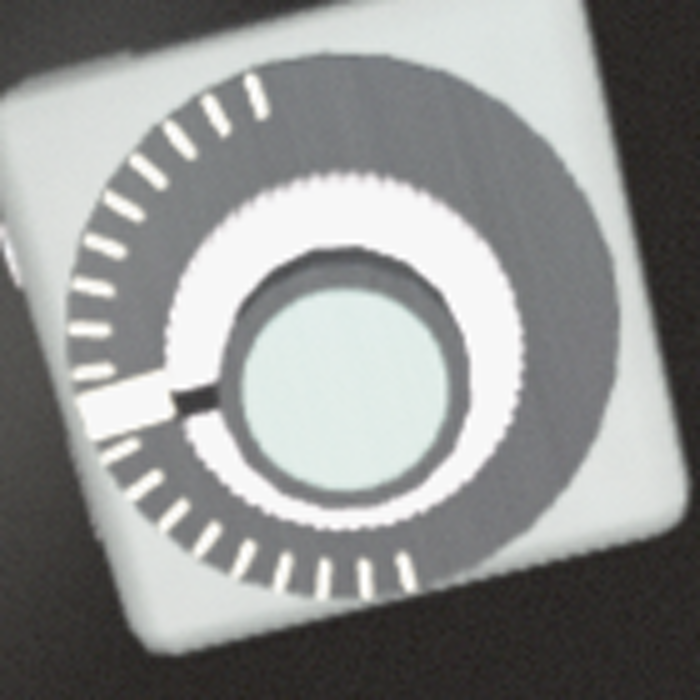

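View pics/s9z.png

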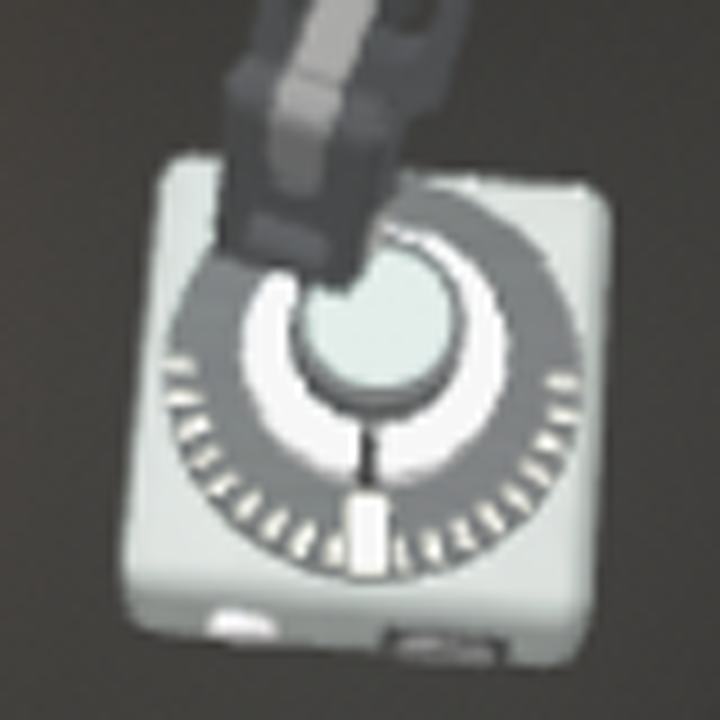

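Run:
```python
from h import *
c=np.load("pics/w9.npy",allow_pickle=True).item()
f=lambda x,y,z: ray(c,241+(x-2)/5,139+(y-2)/5,z)
ic=f(344,352,.075);sc=f(343,326,.058);lc=f(346,391,.096)
lo=f(175,404,.075);li=f(220,397,.075);bo=f(82,415,.058);bi=f(172,397,.058)
print(ic,sc,lc); ang=lambda v:np.arctan2(v[1],v[0])%6.2832
print("r",np.linalg.norm(lo-ic),np.linalg.norm(bo-sc))
for C in (ic,sc): print("line",ang(lo-C),ang(lo-li),"bar",ang(bo-C),ang(bi-C),ang(bo-bi))
s=observe();print(off((.6545,-.0008,.1),.3,s),off((.6545,-.0008,.1),0,s))
```

```text
[ 0.44252658 -0.24980853  0.075     ] [ 0.4424054  -0.24893079  0.058     ] [ 0.44278937 -0.25143773  0.096     ]
r 0.03040871911913769 0.04990171820388901
line 3.46824245101023 3.3216647597084563 bar 3.480409586625026 3.537984327898821 3.3654347275109515
line 3.4966958990422503 3.3216647597084563 bar 3.497807078360292 3.563585989618299 3.3654347275109515
(array([ 0.2177, -0.2437,  0.131 ]), np.float64(0.024), np.float64(-0.276)) (array([ 0.2177, -0.2437,  0.131 ]), np.float64(0.024), np.float64(0.024))
```

Line and bar agree within about 0.02 rad. Next is the dish. The shelf's right panel stands close to it, so I'll look at that area more closely.

Run:
```python
from h import *
im=cv2.imread("pics/scene0.png");cv2.imwrite("pics/sz.png",cv2.resize(im[60:230,180:340],None,fx=4.5,fy=3.5*4.5/4.5 if 0 else 3.5,interpolation=cv2.INTER_CUBIC))
im=cv2.imread("pics/top0.png");cv2.imwrite("pics/tz.png",cv2.resize(im[0:230,130:330],None,fx=2.6,fy=2.6,interpolation=cv2.INTER_CUBIC))
```

```text
(no output)
```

View pics/sz.png

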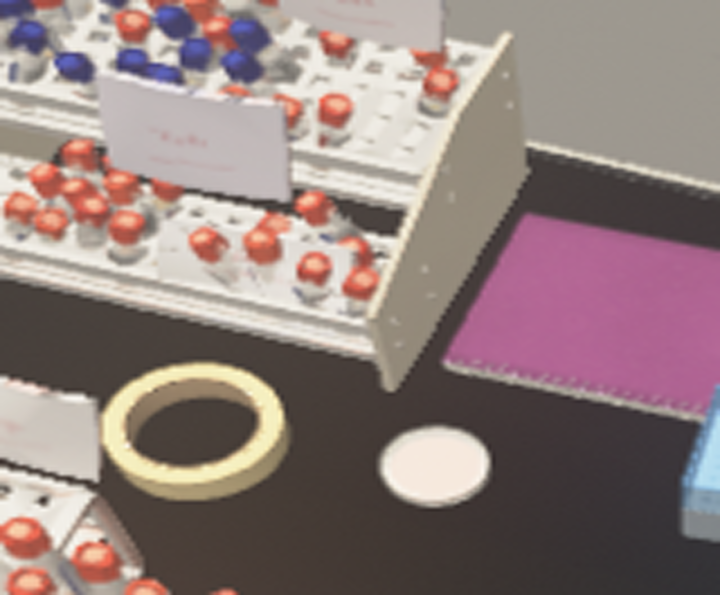

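View pics/tz.png

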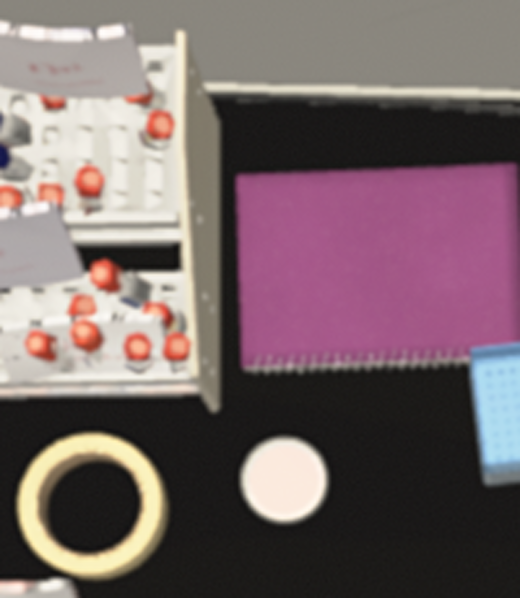

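Run:
```python
from h import *
t=camera("top");s=camera("scene")
def tri(a,b):
    rows=[]
    for c,(u,v) in((t,a),(s,b)):
        M=np.linalg.inv(c["pose"])[:3];x=(u-c["cx"])/c["fx"];y=(v-c["cy"])/c["fy"]
        rows+=[x*M[2]-M[0],y*M[2]-M[1]]
    A=np.array(rows);return np.linalg.lstsq(A[:,:3],-A[:,3],rcond=None)[0].round(3)
print("base",tri((211.9,157.7),(266.7,170.9)))
print("lip",tri((205,150),(262.2,150.9)))
print("back top",tri((130+180/2.6,30/2.6),(180+508/4.5,60+35/3.5)))
print("dish",tri((238.9,183.9),(180+435/4.5,60+465/3.5)))
o=observe();print(o["time_s"])
cv2.imwrite("pics/t9.png",t["color"][:,:,::-1])
```

```text
base [ 0.71   0.053 -0.002]
lip [0.698 0.047 0.102]
back top [0.936 0.062 0.135]
dish [ 0.658  0.001 -0.001]
13.875
```

Emit:
{"method": "play_rows", "body": {"series": [{"offset": [0.03, -0.035, 0.0], "turn": -0.02}, {"offset": [0.065, -0.073, 0.0], "turn": -0.04}, {"offset": [0.1, -0.112, 0.02], "turn": -0.07}, {"offset": [0.135, -0.151, 0.04], "turn": -0.076}, {"offset": [0.17, -0.19, 0.065], "turn": -0.076}, {"offset": [0.2, -0.225, 0.095], "turn": -0.076}, {"offset": [0.2177, -0.2437, 0.12], "turn": -0.076}, {"offset": [0.2177, -0.2437, 0.131], "turn": -0.076}, {"offset": [0.2177, -0.2437, 0.131], "turn": -0.076}], "claw": 100}}

```text
time_s: 15.0
ee_pos: [0.6523, -0.0017, 0.0969]
eef_rot: [0.999, 0.05, 0.001, -0.001]
ft_force: [0.6, -0.8, 0.0]
grip_width: 0.0854
```

Run:
```python
from h import *
s,c=shot("wrist","pics/w10.png")
print(s["time_s"],s["ee_pos"].round(4),s["eef_rot"].round(4),s["ft_force"].round(1),s["joints"].round(2),off((.6548,-.0005,-.035),0.1,s))
s,c=shot("top","pics/t10.png")
crop("pics/t10.png",371,297,37,"pics/t10z.png")
```

```text
15.0 [ 0.6523 -0.0017  0.0969] [ 9.988e-01  4.980e-02  1.100e-03 -6.000e-04] [ 0.6 -0.8  0. ] [-0.31  0.5   0.29  1.76 -0.18  0.9   0.16] (array([ 0.0023, -0.0008,  0.1319]), np.float64(0.1), np.float64(-0.0))
```

View pics/w10.png

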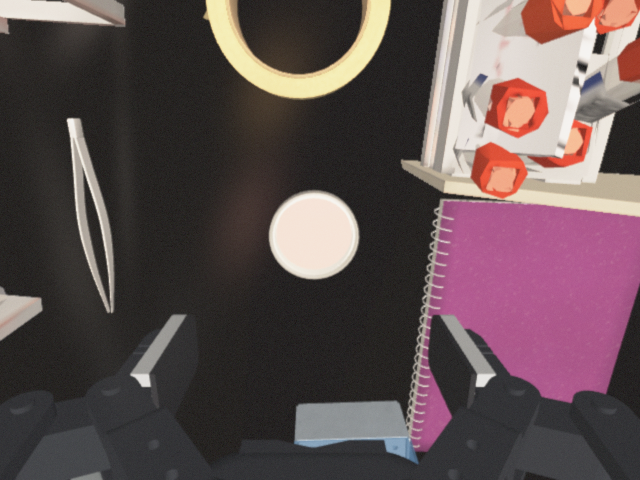

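View pics/t10z.png

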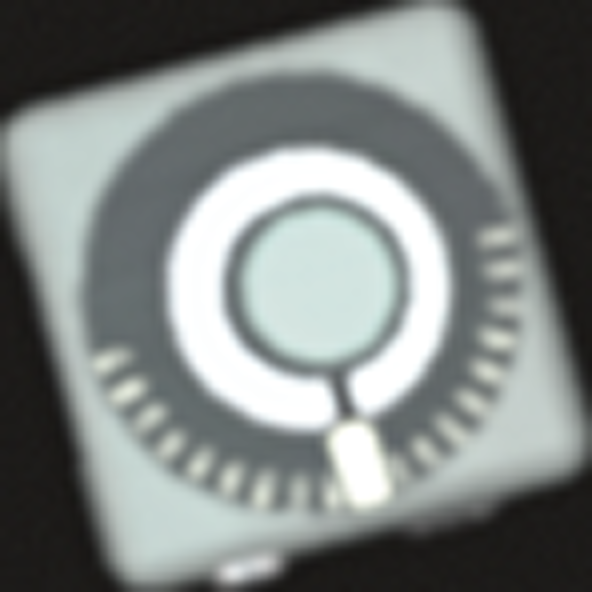

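Run:
```python
from h import *
c=np.load("pics/w10.npy",allow_pickle=True).item()
print(ray(c,314,235,.015),ray(c,314,235,.0075))
print("shelf lip",ray(c,402,163,.1),"book",ray(c,428,330,.014))
```

```text
[ 0.65326413 -0.00109649  0.015     ] [ 0.65352699 -0.00329932  0.0075    ]
shelf lip [0.68445729 0.05952007 0.1       ] book [ 0.74349972 -0.06511045  0.014     ]
```

Emit:
{"method": "play_rows", "body": {"series": [{"offset": [0.001, 0, 0.03], "turn": 0}, {"offset": [0.0017, -0.0007, 0.06], "turn": 0}, {"offset": [0.0017, -0.0007, 0.09], "turn": 0}, {"offset": [0.0017, -0.0007, 0.113], "turn": 0}, {"offset": [0.0017, -0.0007, 0.125], "turn": 0}, {"offset": [0.0017, -0.0007, 0.13], "turn": 0}, {"offset": [0.0017, -0.0007, 0.1312], "turn": 0}, {"offset": [0.0017, -0.0007, 0.1312], "turn": 0}], "claw": 100}}

```text
time_s: 16.1
ee_pos: [0.6561, -0.0008, -0.0316]
eef_rot: [0.999, 0.049, 0.003, -0.001]
ft_force: [0.1, 0.3, -0.9]
grip_width: 0.0854
```

Run:
```python
from h import *
s,c=shot("wrist","pics/w11.png")
print(s["time_s"],s["ee_pos"].round(4),s["ft_force"].round(1))
```

```text
16.1 [ 0.6561 -0.0008 -0.0316] [ 0.1  0.3 -0.9]
```

View pics/w11.png

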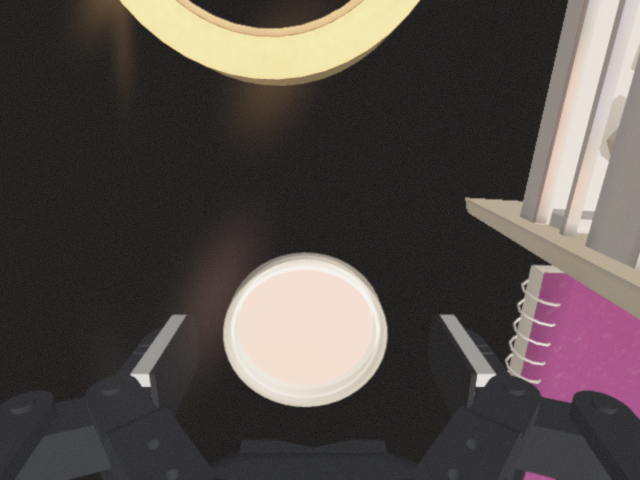

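Emit:
{"method": "play_rows", "body": {"series": [{"offset": [-0.0028, -0.0005, 0.0015], "turn": 0}, {"offset": [-0.0028, -0.0005, 0.002], "turn": 0}, {"offset": [-0.0028, -0.0005, 0.002], "turn": 0}, {"offset": [-0.0028, -0.0005, 0.002], "turn": 0}, {"offset": [-0.0028, -0.0005, 0.002], "turn": 0}], "claw": 78}}

```text
time_s: 16.77
ee_pos: [0.6533, -0.0006, -0.0336]
eef_rot: [0.999, 0.049, 0.003, -0.001]
ft_force: [-0.1, 0.6, -0.1]
grip_width: 0.0661
```

Emit:
{"method": "play_rows", "body": {"series": [{"offset": [0, 0, 0], "turn": 0}, {"offset": [0, 0, 0], "turn": 0}, {"offset": [0, 0, 0], "turn": 0}, {"offset": [0, 0, 0], "turn": 0}], "claw": 60}}

```text
time_s: 17.27
ee_pos: [0.6532, -0.0006, -0.033]
eef_rot: [0.999, 0.049, 0.003, -0.001]
ft_force: [-4.5, 1.1, 11.1]
grip_width: 0.0584
```

Run:
```python
from h import *
s,c=shot("wrist","pics/w12.png")
print(s["time_s"],s["ee_pos"].round(4),s["ft_force"].round(1),s["grip_width"])
```

```text
17.275 [ 6.532e-01 -6.000e-04 -3.300e-02] [-4.5  1.1 11.1] 0.0584400439565249
```

View pics/w12.png

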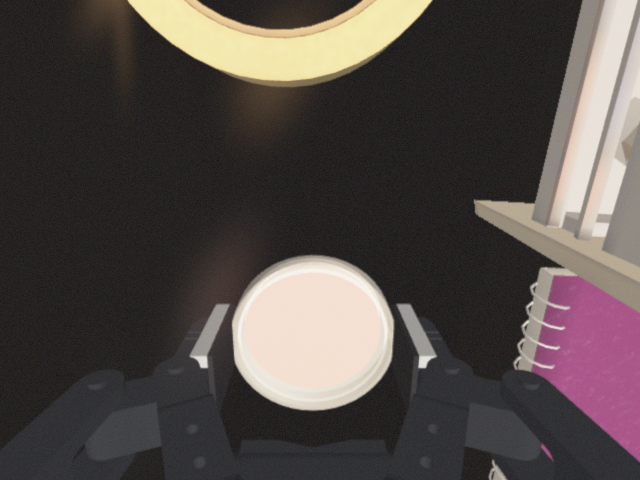

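Run:
```python
from h import *
c=np.load("pics/w12.npy",allow_pickle=True).item()
s=observe();T=tool(s)
for v in (326,330): p=ray(c,313.5,v,.014);print(p.round(4),(np.linalg.inv(T)@np.r_[p,1]).round(4))
for z in (.16,.09): print(off((.4435,-.2503,z),None,s))
```

```text
[0.6528 0.0036 0.014 ] [ 3.0e-04 -4.3e-03 -4.7e-02  1.0e+00]
[0.653  0.0019 0.014 ] [ 3.0e-04 -2.6e-03 -4.7e-02  1.0e+00]
(array([-0.2321,  0.2275, -0.1948]), np.float64(0.099), None)
(array([-0.2326,  0.2276, -0.1248]), np.float64(0.099), None)
```

Emit:
{"method": "play_rows", "body": {"series": [{"offset": [0, 0, -0.003], "turn": 0}, {"offset": [0, 0, -0.015], "turn": 0}, {"offset": [0, 0, -0.04], "turn": 0}, {"offset": [0, 0, -0.08], "turn": 0}, {"offset": [0, 0, -0.12], "turn": 0}, {"offset": [0, 0, -0.16], "turn": 0}, {"offset": [0, 0, -0.19], "turn": 0}, {"offset": [0, 0, -0.2], "turn": 0}], "claw": 60}}

```text
time_s: 18.32
ee_pos: [0.6529, -0.0011, 0.1696]
eef_rot: [0.999, 0.049, 0.005, -0.001]
ft_force: [-0.3, -0.1, -0.4]
grip_width: 0.0584
```

Run:
```python
from h import *
s,c=shot("wrist","pics/w13.png")
print(s["time_s"],s["ee_pos"].round(4),s["eef_rot"].round(4),s["ft_force"].round(1),s["grip_width"])
for z in (.17,.09): print(off((.4435,-.2503,z),None,s))
```

```text
18.325 [ 0.6529 -0.0011  0.1696] [ 0.9988  0.0492  0.0047 -0.0011] [-0.3 -0.1 -0.4] 0.0583725042449038
(array([-0.2328,  0.2274, -0.003 ]), np.float64(0.098), None)
(array([-0.2336,  0.2276,  0.077 ]), np.float64(0.098), None)
```

View pics/w13.png

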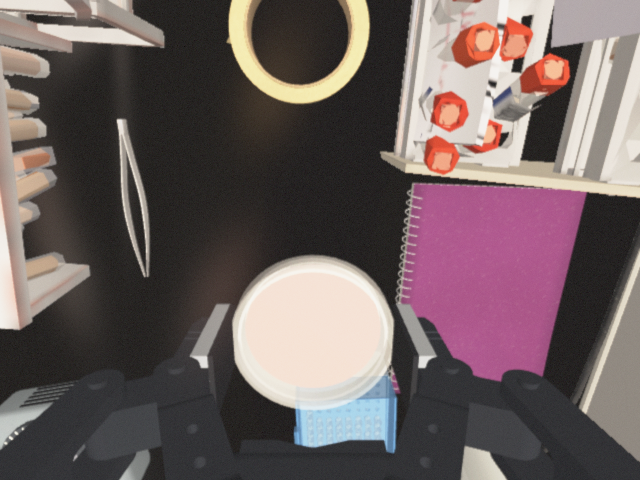

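Emit:
{"method": "play_rows", "body": {"series": [{"offset": [-0.02, 0.02, -0.003], "turn": 0}, {"offset": [-0.055, 0.054, -0.003], "turn": 0}, {"offset": [-0.09, 0.088, -0.003], "turn": 0}, {"offset": [-0.125, 0.122, -0.003], "turn": 0}, {"offset": [-0.16, 0.156, 0.005], "turn": 0}, {"offset": [-0.195, 0.19, 0.015], "turn": 0}, {"offset": [-0.22, 0.215, 0.03], "turn": 0}, {"offset": [-0.2332, 0.2275, 0.045], "turn": 0}, {"offset": [-0.2332, 0.2275, 0.055], "turn": 0}, {"offset": [-0.2332, 0.2275, 0.06], "turn": 0}, {"offset": [-0.2332, 0.2275, 0.06], "turn": 0}], "claw": 60}}

```text
time_s: 19.75
ee_pos: [0.444, -0.2496, 0.1067]
eef_rot: [0.999, 0.05, 0.004, -0.001]
ft_force: [1.5, -0.0, -0.7]
grip_width: 0.0584
```

Run:
```python
from h import *
s,c=shot("wrist","pics/w14.png")
print(s["time_s"],s["ee_pos"].round(4),s["eef_rot"].round(4),s["ft_force"].round(1),s["grip_width"],off((.4435,-.2503,.0635),None,s))
s,c=shot("top","pics/t14.png");crop("pics/t14.png",371,290,50,"pics/t14z.png",6)
s,c=shot("scene","pics/s14.png");crop("pics/s14.png",340,285,50,"pics/s14z.png",6)
a=cv2.imread("pics/t14z.png");b=cv2.imread("pics/s14z.png");cv2.imwrite("pics/ts14.png",cv2.resize(np.hstack([a,b]),(800,400)))
```

```text
19.75 [ 0.444  -0.2496  0.1067] [ 0.9987  0.0498  0.0043 -0.0013] [ 1.5 -0.  -0.7] 0.05837578783552475 (array([-0.0009,  0.0008,  0.0432]), np.float64(0.1), None)
```

View pics/w14.png

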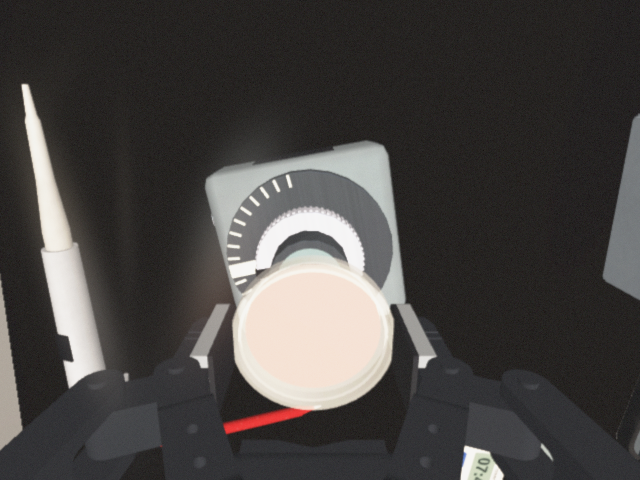

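View pics/ts14.png

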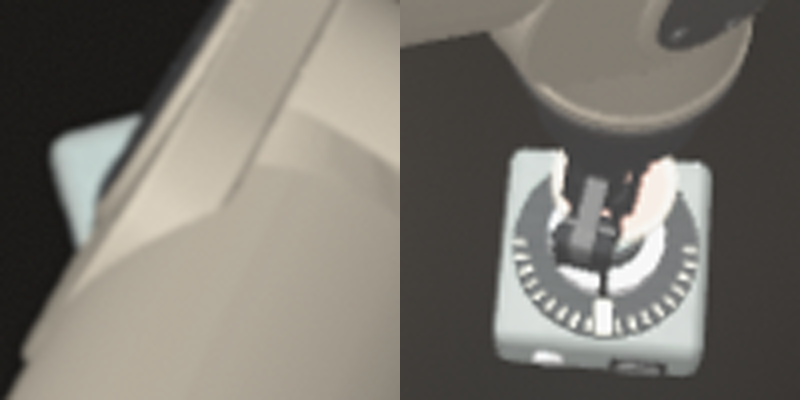

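Emit:
{"method": "play_rows", "body": {"series": [{"offset": [-0.0009, 0.0008, 0.015], "turn": 0}, {"offset": [-0.0009, 0.0008, 0.027], "turn": 0}, {"offset": [-0.0009, 0.0008, 0.035], "turn": 0}, {"offset": [-0.0009, 0.0008, 0.039], "turn": 0}, {"offset": [-0.0009, 0.0008, 0.041], "turn": 0}, {"offset": [-0.0009, 0.0008, 0.041], "turn": 0}], "claw": 60}}

```text
time_s: 20.65
ee_pos: [0.4438, -0.2507, 0.0663]
eef_rot: [0.999, 0.05, 0.005, -0.001]
ft_force: [-1.1, -0.6, -0.3]
grip_width: 0.0584
```

Emit:
{"method": "play_rows", "body": {"series": [{"offset": [0, 0, 0.001], "turn": 0}, {"offset": [0, 0, 0.001], "turn": 0}], "claw": 60}}

```text
time_s: 20.9
ee_pos: [0.4439, -0.2508, 0.0655]
eef_rot: [0.999, 0.05, 0.005, -0.001]
ft_force: [-0.1, 0.8, 0.7]
grip_width: 0.0581
```

Emit:
{"method": "play_rows", "body": {"series": [{"offset": [0, 0, 0.001], "turn": 0}, {"offset": [0, 0, 0.001], "turn": 0}], "claw": 60}}

```text
time_s: 21.15
ee_pos: [0.444, -0.2507, 0.0644]
eef_rot: [0.999, 0.05, 0.005, -0.001]
ft_force: [0.1, -0.6, -0.9]
grip_width: 0.0582
```

Run:
```python
from h import *
s,c=shot("wrist","pics/w15.png")
print(s["time_s"],s["ee_pos"].round(4),s["ft_force"].round(1))
s,c=shot("scene","pics/s15.png");crop("pics/s15.png",340,285,45,"pics/s15z.png",8)
```

```text
21.15 [ 0.444  -0.2507  0.0644] [ 0.1 -0.6 -0.9]
```

View pics/s15z.png

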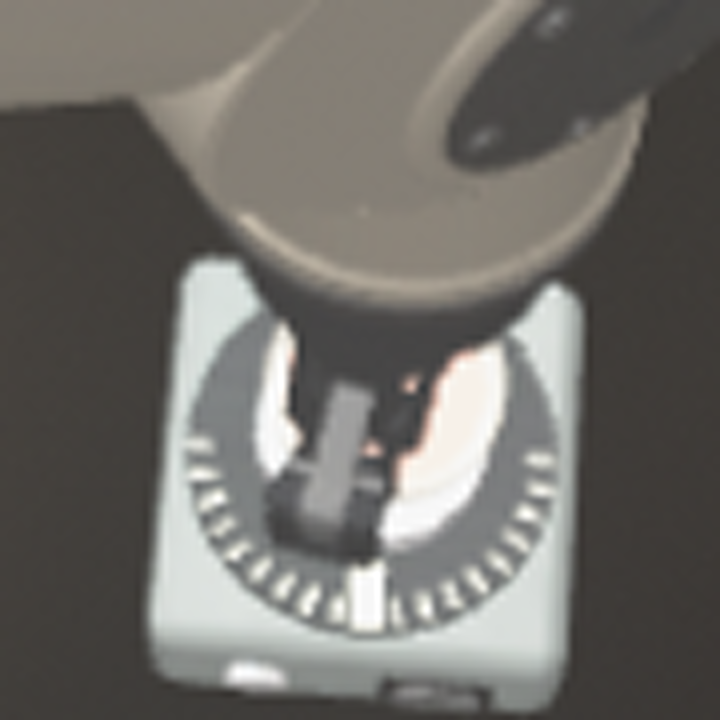

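View pics/w15.png

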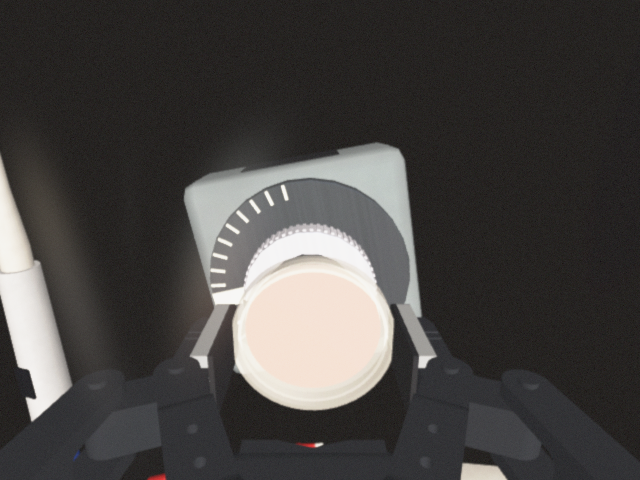

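Emit:
{"method": "play_rows", "body": {"series": [{"offset": [0, 0, 0.0008], "turn": 0}, {"offset": [0, 0, 0.0008], "turn": 0}], "claw": 60}}

```text
time_s: 21.5
ee_pos: [0.444, -0.2507, 0.0636]
eef_rot: [0.999, 0.05, 0.005, -0.001]
ft_force: [-0.0, 0.3, -0.7]
grip_width: 0.0584
```

Emit:
{"method": "play_rows", "body": {"series": [{"offset": [0, 0, 0.0004], "turn": 0}, {"offset": [0, 0, 0.0004], "turn": 0}], "claw": 60}}

```text
time_s: 21.75
ee_pos: [0.4439, -0.2507, 0.0632]
eef_rot: [0.999, 0.05, 0.005, -0.001]
ft_force: [0.3, -0.0, 0.5]
grip_width: 0.0578
```

Emit:
{"method": "play_rows", "body": {"series": [{"offset": [0, 0, 0.0004], "turn": 0}, {"offset": [0, 0, 0.0004], "turn": 0}], "claw": 60}}

```text
time_s: 22.0
ee_pos: [0.444, -0.2507, 0.0631]
eef_rot: [0.999, 0.05, 0.005, -0.001]
ft_force: [-2.5, 0.8, 8.3]
grip_width: 0.0583
```

Contact at about 8 N, where it was expected. Releasing now.

Emit:
{"method": "play_rows", "body": {"series": [{"offset": [0, 0, -0.0002], "turn": 0}, {"offset": [0, 0, -0.0002], "turn": 0}, {"offset": [0, 0, -0.0002], "turn": 0}, {"offset": [0, 0, -0.0002], "turn": 0}, {"offset": [0, 0, -0.0002], "turn": 0}], "claw": 100}}

```text
time_s: 22.62
ee_pos: [0.444, -0.2507, 0.0633]
eef_rot: [0.999, 0.05, 0.005, -0.001]
ft_force: [0.2, 0.1, -0.4]
grip_width: 0.0856
```

Run:
```python
from h import *
s,c=shot("wrist","pics/w16.png")
print(s["time_s"],s["ee_pos"].round(4),s["ft_force"].round(1),s["grip_width"])
```

```text
22.625 [ 0.444  -0.2507  0.0633] [ 0.2  0.1 -0.4] 0.0855845393044053
```

View pics/w16.png

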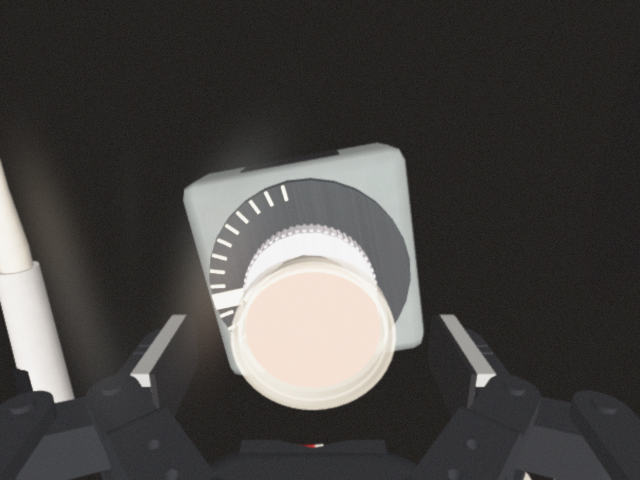

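The dish is released and centred between the open fingers. I'll lift straight up and then move off to clear the view.

Emit:
{"method": "play_rows", "body": {"series": [{"offset": [0, 0, -0.015], "turn": 0}, {"offset": [0, 0, -0.05], "turn": 0}, {"offset": [0, 0, -0.1], "turn": 0}, {"offset": [0, 0, -0.15], "turn": 0}, {"offset": [0.04, -0.04, -0.18], "turn": 0}, {"offset": [0.08, -0.08, -0.18], "turn": 0}, {"offset": [0.12, -0.12, -0.18], "turn": 0}, {"offset": [0.16, -0.16, -0.18], "turn": 0}, {"offset": [0.2, -0.2, -0.18], "turn": 0}, {"offset": [0.2, -0.2, -0.18], "turn": 0}, {"offset": [0.2, -0.2, -0.18], "turn": 0}], "claw": 100}}

```text
time_s: 24.05
ee_pos: [0.6211, -0.0329, 0.2463]
eef_rot: [0.999, 0.05, 0.005, -0.001]
ft_force: [0.8, -0.1, -0.3]
grip_width: 0.0855
```

Run:
```python
from h import *
s,c=shot("top","pics/t17.png");crop("pics/t17.png",371,297,37,"pics/t17z.png",8)
print(s["time_s"],s["ee_pos"].round(4),s["ft_force"].round(1),np.abs(s["joint_vel"]).max())
s,c=shot("scene","pics/s17.png");crop("pics/s17.png",340,290,40,"pics/s17z.png",9)
```

```text
24.05 [ 0.6211 -0.0329  0.2463] [ 0.8 -0.1 -0.3] 0.017563098920748588
```

View pics/t17z.png

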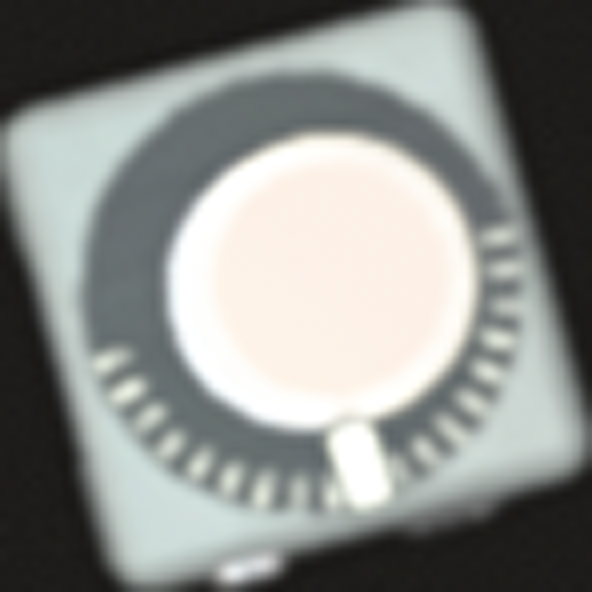

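View pics/s17z.png

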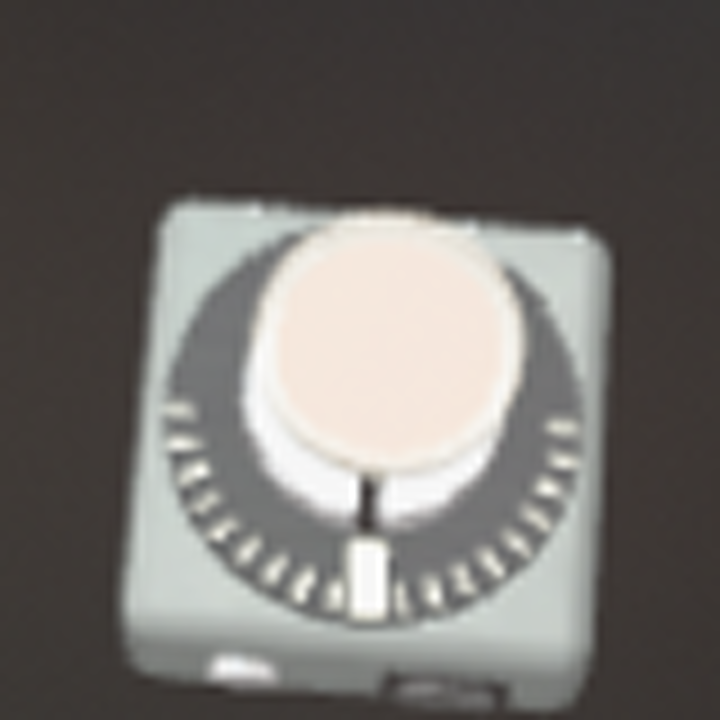

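View pics/t17.png

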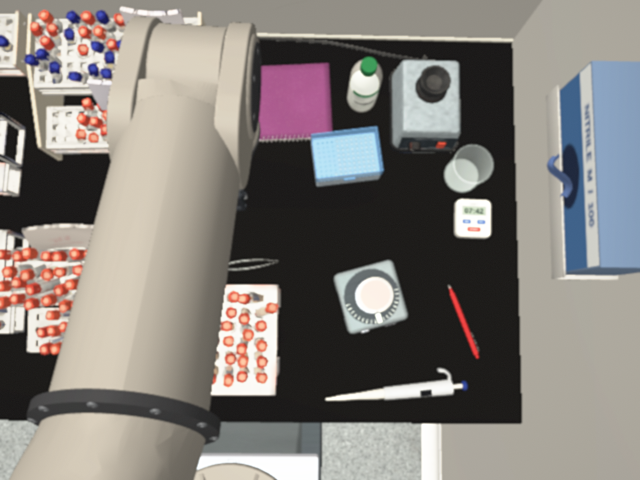

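Run:
```python
from h import *
c=np.load("pics/t17.npy",allow_pickle=True).item()
for x in (328,332): print(ray(c,334+(x-3.5)/8,260+(280-3.5)/8,.111).round(4))
s=np.load("pics/s17.npy",allow_pickle=True).item()
print(ray(s,300+(389-4)/9,250+(342-4)/9,.111).round(4), ray(s,300+(398-4)/9,250+(335-4)/9,.111).round(4))
finish_job()
```

```text
[ 0.4443 -0.2499  0.111 ]
[ 0.4443 -0.2508  0.111 ]
[ 0.4423 -0.2535  0.111 ] [ 0.4446 -0.2548  0.111 ]
the job is handed in; nothing more can be done
```

I turned the iris ring about 1.1 rad counter-clockwise, let go of it, then set the culture dish on the lens. I handed the job in at about 24 s; it reported no verdict.

**Iris:** After release, the line was within about 0.03 rad of the index bar, measured in the wrist and top views. The scene picture taken after the dish was placed still shows the line on the bar.

**Dish:** I lowered it until I read about 8 N of contact, then released it. It looks flat.
- The top view puts its centre within about 1 mm of the lens.
- The scene view puts it 3–5 mm off. The two cameras disagree, but both are inside the 12 mm limit.

**Other things on the bench:** Those visible in the last top picture look unmoved. The arm hid the tape roll there, so I did not check it.

**Checks that disagreed:**
- **Fingertip position:** The shut fingertips lie about 34 mm behind the reported tool point, not at it. Two cameras showed this and a light touch on the worktop confirmed it, so I used that offset throughout.
- **Force while gripping:** Closing on the iris ring gave about 16 N upward on the tool. I took this as the fingers rubbing on the ring as they closed, but I had no separate contact reading to rule out the scale ring.
- **Finger width:** The gripper read 57–58 mm on both the 60 mm ring and the 61 mm dish.

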